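Set the domed stake in the stake holder

ROBOT

A 7-joint arm with a two-finger parallel gripper is mounted at the origin on the work surface. World frame = base frame: x ahead of the robot, y to its left, z up, the work surface at z = 0. Lengths are in m, angles in rad, forces in N, time in s.
With the tool pointing down it reaches from about 0.4 to 0.875 m from the base axis. Payload 19.3 kg.
Tool frame: the origin (TCP) lies midway between the tips of the shut fingers; the grasp point (between the pads) lies 19 mm behind it; z points along the fingers, y is the line along which they close (so a half turn about z gives the same grasp; the last joint's range is limited). The gripper opens to 85 mm and grips with 20 to 120 N. Pads are 22 mm wide; open, the fingers measure 114 mm over their backs; the gripper's body (76 mm by 85 mm) begins 54 mm behind the grasp point. The pads swing forward as they close: fully open they stand 13 mm farther back than shut.
Start: joints at [-1.322, 0.521, -0.036, 1.599, 0.021, 1.021, -0.113], TCP at [0.196, 0.593, 0.196] pointing down, gripper open.
Joint ranges: [-2.91, 2.91], [-0.3, 2.13], [-1.5, 1.42], [0.17, 2.43], [-1.26, 4.41], [0.16, 1.93], [-2.52, 2.52]. Speed limits (rad/s): [1.89, 1.89, 2.39, 2.39, 3.01, 3.01, 3.01].

INTERFACE

Orientations are given as [roll, pitch, yaw] about the fixed x, y, z axes, in that order (R = Rz(yaw) Ry(pitch) Rx(roll)).
In Python, from workcell import * gives the robot as it stands.
- The arm moves only by the shell command python3 -m creep 'ROWS' [FORCE]. ROWS is JSON, a list that holds one entry, the list of rows, each a list of 7 numbers: the closure, from -1 (fully open) to 1 (shut), then the shift along the tool's x, y, z in m, then the turn, a rotation vector about the tool's x, y, z in degrees. A call has 1 to 10 rows; each row shifts and turns the commanded pose from where the row before left it, along the tool's axes as they then stand; what a row does not reach is not made up. A row lasts 1/10 s, in which the tool goes at most 50 mm and 8.59 degrees, less where a joint would pass 70% of its speed; a pose out of reach is approached as far as the arm can. A call is refused whole if a number of a shift passes 0.05 or a number of a turn 8.59, either way. A call with a gripper value outside its range is refused whole. The fingers move at their own pace and stop on an object; FORCE is the grip in N (left out, the last holds). Time passes only in rows, so rows that do not move let the fingers close. It gives the time, the measured TCP pose, the force, the opening and the grip force at its end, in the units of the state.
- observe(): the state, without advancing time (a new reading comes with each control period).
- grab_frame(name): name is "scene" or "top"; returns a dict with "image" (400x640x3 uint8, red, green, blue), "range_z" (400x640 float32, m along the optical axis (not along the pixel's ray), 0 where there is no reading), "fx", "fy", "cx", "cy" (pixels), "R" (3x3) and "t" (3): a world point X has camera coordinates R X + t. Camera axes: x right, y down, z forward; pixel columns grow to the right and rows downward; lengths in m; the calibration is good to about 2 mm. A picture is of the moment at which its call begins.
- job_done(): hands the job in; it is judged then, once.
Trained networks look in a picture, given as the dict that the camera call returned (one of the last four; its "shot" number tells which), for a name from the list of things; names that differ only in an ending like _2 or _b are one class to them, and where a whole thing is asked for, a point or a joint stands for the part that bears it (a point fixed in the world has none). Each returns a list of dicts, best first, with "confidence" (0 to 1); they miss things now and then, are a little off and sometimes report something else, mostly with a low value. They report only what shows in the picture. A call takes as long as a camera call. They do not tell look-alikes from the thing itself.
- find_in(picture, thing): "extent" ([centre column, centre row, width, height] in pixels, round what is visible of it).
- outline_of(picture, thing): "region" (400x640 bool, what is visible of it) and "extent" ([centre column, centre row, width, height] in pixels, round what is visible of it).
- tip_of(picture, thing): "position" ([column, row] in pixels: a listed point, or the origin of a listed thing).
The state is a dict: "clock": time; "qpos": joint angles; "qd": joint speeds; "joint_efforts": joint torques, N m; "position": TCP position; "tool_rot": TCP orientation; "force": force on the tool from outside, world axes, zero at the start; "moment": the same for the moment, N m; "grip_width": finger opening in m; "finger_force": force on a finger pad.
Only numpy, scipy, OpenCV 4.12 (cv2) and the standard library are available. Lean on these libraries where they do the work, as an engineer would, in place of code of your own. Each camera call takes 0.05 s, during which the arm holds its last target. There are 200 camera calls.

TASK

Take the round domed stake out of the wooden rack on the jeweller's bench and slide its shank fully home in the bore of the steel stake holder, so that it stands upright with its shoulder down on the block. Keep hold of it until the shank is well into the bore, do not drop it in, and leave the other two stakes where they stand.

Things in the scene. Friction and masses are not known exactly. Their poses are not given: they have to be found in the camera images.
- dome_stake_head (a point): Stake to move: bare steel, 0.45 kg, upright in one of three holes of a pale wooden rack. Round head 40 mm wide, 46 mm tall, sides straight for the lower 32 mm, domed top. Below it a round shank 20 mm wide, 40 mm long, its foot tapering over the last 8 mm to 10 mm. Point: centre of the head, 63 mm above the foot's end; grip the head's straight sides here. z up along the stake.
- dome_stake_shoulder (a point): Point on the same domed stake's axis at its shoulder, the flat underside of the head that rests on the rack or holder: 23 mm below the head's centre, 40 mm above the foot's end. z up along the stake. The rack is a fixed block 240 x 76 mm, 50 mm high, with plain loose 24 mm holes.
- holder_mouth (a point): Stake holder: fixed steel block 90 x 90 mm, 60 mm high, one round vertical bore in the middle of its top. Point: centre of the mouth, level with the block's top; z up. Bore 22 mm wide, 52 mm deep, mouth countersunk at 45 degrees to 32 mm wide. Fully home, a stake's shoulder rests on the block's top, so the shoulder point is at this point.
- cone_stake_head (a point): Bystander in the same rack: steel stake with a conical, pointed head, 40 mm across at its base and 46 mm tall. The point is the middle of the head, 23 mm above its shoulder. The three stakes stand 80 mm apart in one straight row, in any order.
- square_stake_head (a point): Bystander in the same rack: steel stake with a square, flat-topped head 36 x 36 mm and 46 mm tall. The point is the middle of the head, 23 mm above its shoulder.
Things that resemble listed ones, but are neither listed nor needed, are in the scene too. Leave any green or purple look-alike of the part that bears dome_stake_head alone.

How it is judged:
On the way, in this order (a step that is already met when the one before it is completed fails the run):
1. the domed stake is lifted out of the rack, its shoulder more than 35 mm above the top of the holder (z of dome_stake_shoulder in the frame of holder_mouth above 0.035 m), for 0.1 s.
2. the shank is at least 15 mm deep in the bore while the gripper still holds the stake (z of dome_stake_shoulder in the frame of holder_mouth below 0.025 m and horizontal distance between dome_stake_shoulder and holder_mouth below 0.01 m and contact force between the fingers and dome_stake above 0.5 N), for 0.1 s.
At the end, for the whole second after the job is handed in: The domed stake stands still and upright (within 7 degrees) in the holder's bore, its shoulder within 5 mm of the block's top and within 6 mm of the bore's axis; the cone and square stakes are still in the rack, within 20 mm of where they began (horizontal distance between dome_stake_shoulder and holder_mouth below 0.006 m and z of dome_stake_shoulder in the frame of holder_mouth below 0.005 m and angle between dome_stake_shoulder's own z axis and vertical below 0.12 rad and linear speed of dome_stake below 0.03 m/s and distance of each of cone_stake_head, square_stake_head from where it was at the start of the episode below 0.02 m); the robot touches nothing.
It fails at once if a bystander stake is taken out or shoved by more than 30 mm (distance of any of cone_stake_head, square_stake_head from where it was at the start of the episode above 0.03 m).
It fails at once if the domed stake is dropped: it falls faster than 0.5 m/s out of the gripper (linear speed of dome_stake above 0.5 m/s and contact force between the fingers and dome_stake below 0.1 N).
It also fails if it takes over 40 s, if anything falls off the work surface, if the arm or the gripper's body presses on something with over 40 N, if the wrist force passes 120 N, or if a joint passes its speed limit or range.

## Working session

There is one attempt and no reset: what is moved stays moved. The work goes in short steps, Python scripts to look and compute and a shell command to move; the robot and the scene stay as the last step left them, time stands still between calls to the robot, and variables do not carry over. Pictures are saved under pics/ and viewed, at most 10 in all, crops included, and the job is handed in when it is done.

```bash
mkdir -p pics
cat > h.py <<'E'
from workcell import *
import numpy as np, cv2
def ray(p,uv):
    c=np.array([(uv[0]-p["cx"])/p["fx"],(uv[1]-p["cy"])/p["fy"],1.]);return c
def atz(p,uv,z):
    R=np.array(p["R"]);t=np.array(p["t"]);d=R.T@ray(p,uv);o=-R.T@t
    return o+d*(z-o[2])/d[2]
def cloud(p):
    R=np.array(p["R"]);t=np.array(p["t"]);Z=p["range_z"];v,u=np.mgrid[:400,:640]
    C=np.stack([(u-p["cx"])/p["fx"]*Z,(v-p["cy"])/p["fy"]*Z,Z],-1)
    return (C-t)@R
def save(p,n): cv2.imwrite("pics/"+n,p["image"][:,:,::-1])
E
python3 - <<'E'
from h import *
np.set_printoptions(precision=4,suppress=True)
s=observe();print(s["position"],s["tool_rot"],s["clock"],s["grip_width"])
ims=[]
for n in("scene","top"):
    p=grab_frame(n);ims.append(p["image"]);W=cloud(p)
    print(n,"cam",-np.array(p["R"]).T@np.array(p["t"]))
    for th in("dome_stake_head","dome_stake_shoulder","holder_mouth","cone_stake_head","square_stake_head"):
        for d in tip_of(p,th)[:3]:
            u,v=d["position"];a=W[int(round(v)),int(round(u))] if 0<=v<400 and 0<=u<640 else None
            print(th,round(d["confidence"],2),np.round([u,v]),"surf",a)
    save(p,n+"0.png")
E
```

```text
[0.1958 0.5931 0.1951] [-3.1405  0.0001  2.8229] 0.0 0.08573257032176322
scene cam [ 1.0733 -0.1904  0.5555]
dome_stake_head 0.82 [269. 190.] surf [ 0.4222 -0.0847  0.0772]
dome_stake_head 0.78 [223. 179.] surf [ 0.3548 -0.1723  0.076 ]
dome_stake_head 0.71 [222. 204.] surf [ 0.4595 -0.1839  0.0888]
dome_stake_shoulder 0.95 [222. 214.] surf [ 0.4601 -0.187   0.0649]
dome_stake_shoulder 0.81 [268. 195.] surf [ 0.4218 -0.0874  0.0644]
dome_stake_shoulder 0.78 [225. 190.] surf [ 0.3556 -0.1716  0.0469]
holder_mouth 0.6 [406. 222.] surf [0.5748 0.1578 0.0601]
cone_stake_head 0.82 [196. 266.] surf [ 0.6028 -0.242   0.0805]
square_stake_head 0.59 [214. 234.] surf [ 0.5385 -0.2066  0.0858]
top cam [0.3824 0.0147 0.7193]
dome_stake_head 0.91 [438. 217.] surf [ 0.4331 -0.1772  0.0939]
dome_stake_head 0.76 [372. 240.] surf [ 0.401  -0.0756  0.0851]
dome_stake_head 0.68 [434. 279.] surf [ 0.3398 -0.1669  0.086 ]
dome_stake_shoulder 0.86 [432. 281.] surf [ 0.3366 -0.1646  0.0828]
dome_stake_shoulder 0.82 [434. 211.] surf [ 0.4428 -0.1728  0.0899]
dome_stake_shoulder 0.66 [370. 240.] surf [ 0.4011 -0.0725  0.0856]
holder_mouth 0.95 [224. 131.] surf [0.5945 0.1628 0.0379]
cone_stake_head 0.81 [460. 122.] surf [ 0.5867 -0.227   0.0823]
square_stake_head 0.95 [449. 166.] surf [ 0.5116 -0.1988  0.0972]
```

View pics/top0.png

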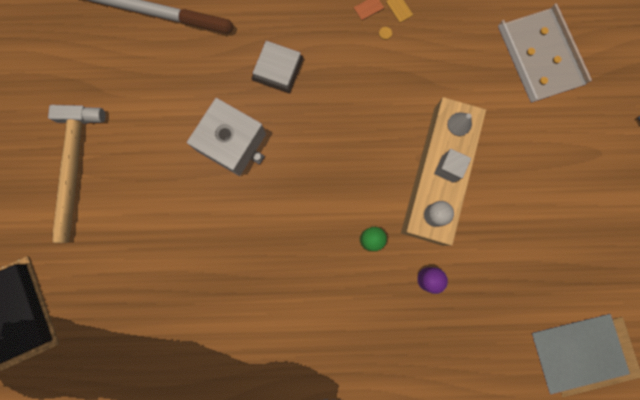

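View pics/scene0.png

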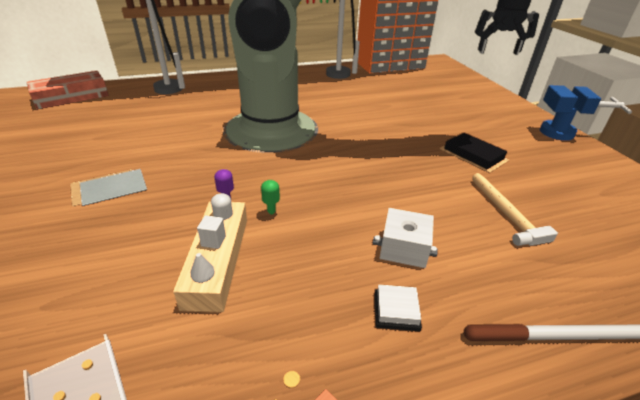

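The top view shows the rack with the cone at (460,123), the square at (453,165) and the domed steel stake at (439,214). The green (374,239) and purple (433,280) look-alikes stand off the rack. The holder bore is at (224,133), with a plain decoy block at (277,65). The scene view agrees: dome at (222,205), bore at (410,227).

Run:
```python
from h import *
from scipy.optimize import least_squares
np.set_printoptions(precision=4,suppress=True)
P={n:grab_frame(n) for n in("top","scene")}
def rect(W,c,r,z0,z1):
    m=(W[...,2]>z0)&(W[...,2]<z1)&(np.hypot(W[...,0]-c[0],W[...,1]-c[1])<r)
    q=W[m];b=cv2.minAreaRect((q[:,:2]*1000).astype(np.float32))
    return len(q),np.round(b[0],1),np.round(b[1],1),round(b[2],1),np.median(q[:,2])
for n,p in P.items():
    W=cloud(p)
    print(n,"holder",rect(W,(.588,.160),.075,.056,.064))
    print(n,"rack",rect(W,(.52,-.2),.14,.044,.055))
    m=(W[...,2]>.086)&(np.hypot(W[...,0]-.44,W[...,1]+.18)<.035);q=W[m]
    f=least_squares(lambda c:np.linalg.norm(q-c,axis=1)-.0213,[.44,-.18,.075],loss="soft_l1",f_scale=.002)
    print(n,"dome sphere",len(q),f.x,"ztop",f.x[2]+.0213,"rms",np.sqrt(np.mean(f.fun**2)))
    for th,z in(("dome_stake_head",.073),("dome_stake_shoulder",.05),("holder_mouth",.06),("square_stake_head",.073),("cone_stake_head",.073)):
        for d in tip_of(p,th)[:3]: print(th,round(d["confidence"],2),atz(p,d["position"],z)[:2])
    # dark bore
    g=cv2.cvtColor(p["image"],cv2.COLOR_RGB2GRAY)
    uv=(224,133) if n=="top" else (410,227)
    sub=g[uv[1]-12:uv[1]+13,uv[0]-12:uv[0]+13];k=sub<(110 if n=="top" else 125)
    y,x=np.nonzero(k);c=(x.mean()+uv[0]-12,y.mean()+uv[1]-12)
    print("bore px",c,len(x),x.min(),x.max(),y.min(),y.max(),atz(p,c,.06)[:2])
c=[cv2.resize(P["top"]["image"][90:260,180:310],None,fx=3,fy=3),cv2.resize(P["top"]["image"][90:260,390:500],None,fx=3,fy=3)]
cv2.imwrite("pics/crop.png",np.hstack(c)[:,:,::-1])
```

```text
top holder (2726, array([584.2, 158.6]), array([91.1, 90.2]), 58.1, np.float64(0.05970812615202653))
top rack (4678, array([ 516.5, -210.7]), array([ 77.2, 240.8]), 71.8, np.float64(0.05004923625907451))
top dome sphere 447 [ 0.4404 -0.1854  0.0754] ztop 0.09672789098108592 rms 0.000959982647091426
dome_stake_head 0.89 [ 0.4006 -0.0773]
dome_stake_head 0.77 [ 0.3407 -0.1702]
dome_stake_head 0.71 [ 0.4384 -0.1786]
dome_stake_shoulder 0.86 [ 0.3405 -0.1723]
dome_stake_shoulder 0.73 [ 0.4025 -0.0759]
dome_stake_shoulder 0.72 [ 0.4376 -0.1875]
holder_mouth 0.87 [0.5854 0.1588]
square_stake_head 0.8 [ 0.5149 -0.2091]
cone_stake_head 0.59 [ 0.5922 -0.2352]
bore px (np.float64(224.0), np.float64(133.77777777777777)) 135 6 18 7 19 [0.5828 0.158 ]
scene holder (1427, array([584.9, 157.7]), array([90., 94.]), 58.2, np.float64(0.060612231930006755))
scene rack (2498, array([ 516.8, -211.2]), array([ 77. , 242.4]), 71.7, np.float64(0.05054975780354391))
scene dome sphere 190 [ 0.4407 -0.1862  0.076 ] ztop 0.09727685232604077 rms 0.0008733238631428134
dome_stake_head 0.67 [ 0.4158 -0.0862]
dome_stake_head 0.62 [ 0.3463 -0.1737]
dome_stake_head 0.61 [ 0.4394 -0.1859]
dome_stake_shoulder 0.79 [ 0.4357 -0.1899]
dome_stake_shoulder 0.64 [ 0.4137 -0.0851]
dome_stake_shoulder 0.6 [ 0.3447 -0.1744]
holder_mouth 0.89 [0.5799 0.1544]
square_stake_head 0.88 [ 0.5184 -0.2101]
cone_stake_head 0.7 [ 0.6008 -0.2388]
bore px (np.float64(409.44444444444446), np.float64(227.33333333333334)) 27 7 15 11 14 [0.5909 0.157 ]
```

View pics/crop.png

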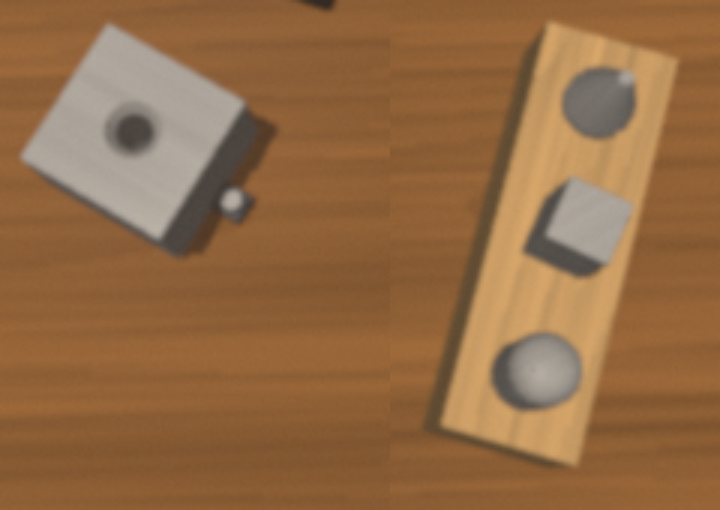

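Both cameras agree and the sizes check out. The rack is 77x241 mm with its axis at -18.2°, and its end hole comes out at (0.4406,-0.186), the same as the sphere fit. The dome top is at 0.097 and the bore at (0.5845,0.158). The tool's y axis is already square to the rack row, so I move in by way of (0.5,0.25).

```bash
cat > go.py <<'E'
import sys
from h import *
from scipy.spatial.transform import Rotation as Ro
s=observe();R=Ro.from_euler("xyz",s["tool_rot"]).as_matrix()
T=np.array([float(a) for a in sys.argv[1:4]])
print("clock",round(s["clock"],2),"pos",np.round(s["position"],4),"rpy",np.round(s["tool_rot"],4),"F",np.round(s["force"],1),"w",round(s["grip_width"],4),"ff",s["finger_force"])
print("tool delta mm",np.round(R.T@(T-np.array(s["position"]))*1000,1))
E
python3 -m creep '[[[-1,-0.0396,-0.023,0,0,0,0],[-1,-0.0396,-0.023,0,0,0,0],[-1,-0.0396,-0.023,0,0,0,0],[-1,-0.0396,-0.023,0,0,0,0],[-1,-0.0396,-0.023,0,0,0,0],[-1,-0.0396,-0.023,0,0,0,0],[-1,-0.0396,-0.023,0,0,0,0],[-1,-0.0396,-0.023,0,0,0,0],[-1,-0.0396,-0.023,0,0,0,0],[-1,-0.0396,-0.023,0,0,0,0]]]' 40
python3 go.py 0.4406 -0.186 0.195
```

```text
clock: 2.2
position: [0.501, 0.2495, 0.196]
tool_rot: [3.141, 0.0, 2.823]
force: [-0.7, 1.2, 0.6]
grip_width: 0.0856
finger_force: 0.0
clock 2.2 pos [0.501  0.2495 0.196 ] rpy [3.1412e+00 3.0000e-04 2.8229e+00] F [-0.7  1.2  0.6] w 0.0856 ff 0.0
tool delta mm [ -79.1 -432.4    0.8]
```

```bash
python3 -m creep '[[[-1,-0.008,-0.043,0,0,0,0],[-1,-0.008,-0.043,0,0,0,0],[-1,-0.008,-0.043,0,0,0,0],[-1,-0.008,-0.043,0,0,0,0],[-1,-0.008,-0.043,0,0,0,0],[-1,-0.008,-0.043,0,0,0,0],[-1,-0.008,-0.043,0,0,0,0],[-1,-0.008,-0.043,0,0,0,0],[-1,-0.008,-0.043,0,0,0,0],[-1,-0.007,-0.045,0,0,0,0]]]'
python3 go.py 0.4406 -0.186 0.12
python3 - <<'E'
from h import *
p=grab_frame("scene");cv2.imwrite("pics/a.png",cv2.resize(p["image"][60:300,120:360],None,fx=2.5,fy=2.5)[:,:,::-1])
E
```

```text
clock: 3.2
position: [0.4392, -0.1856, 0.196]
tool_rot: [3.141, 0.001, 2.823]
force: [1.0, -0.3, -0.2]
grip_width: 0.0855
finger_force: 0.0
clock 3.2 pos [ 0.4392 -0.1856  0.196 ] rpy [3.1414e+00 7.0000e-04 2.8233e+00] F [ 1.  -0.3 -0.2] w 0.0855 ff 0.0
tool delta mm [-1.4  0.1 76. ]
```

View pics/a.png

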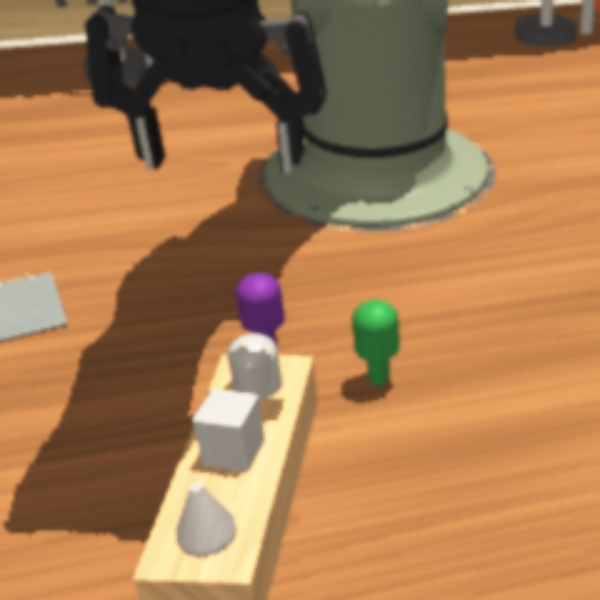

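The open fingers, at crop (150,145) and (290,150), straddle the row above the dome at (255,365). The green look-alike at (375,335) is clear of their path. Descending.

```bash
python3 -m creep '[[[-1,-0.0014,0,0.03,0,0,0],[-1,0,0,0.03,0,0,0],[-1,0,0,0.03,0,0,0],[-1,0,0,0.02,0,0,0],[-1,0,0,0.02,0,0,0],[-1,0,0,0.014,0,0,0],[-1,0,0,0,0,0,0]]]' 40
python3 go.py 0.4406 -0.186 0.052
```

```text
clock: 3.95
position: [0.4399, -0.1842, 0.0504]
tool_rot: [-3.141, -0.002, 2.823]
force: [0.3, -0.3, 0.8]
grip_width: 0.0853
finger_force: 0.0
clock 3.95 pos [ 0.4399 -0.1842  0.0504] rpy [-3.1414e+00 -2.5000e-03  2.8228e+00] F [ 0.3 -0.3  0.8] w 0.0853 ff 0.0
tool delta mm [-1.2 -1.5 -1.6]
```

```bash
python3 -m creep '[[[-0.4,-0.001,-0.0015,-0.0015,0,0,0],[0,0,0,0,0,0,0],[0.3,0,0,0,0,0,0],[0.6,0,0,0,0,0,0],[1,0,0,0,0,0,0],[1,0,0,0,0,0,0],[1,0,0,0,0,0,0],[1,0,0,0,0,0,0]]]' 60
python3 go.py 0.4406 -0.186 0.052
python3 - <<'E'
from h import *
p=grab_frame("scene");cv2.imwrite("pics/b.png",cv2.resize(p["image"][120:280,140:300],None,fx=3.5,fy=3.5)[:,:,::-1])
E
```

```text
clock: 4.75
position: [0.4435, -0.1873, 0.0562]
tool_rot: [3.141, 0.006, 2.822]
force: [-8.6, 1.5, 63.5]
grip_width: 0.0203
finger_force: 58.0
clock 4.75 pos [ 0.4435 -0.1873  0.0562] rpy [3.1412 0.0056 2.8221] F [-8.6  1.5 63.5] w 0.0203 ff 57.95901258039521
tool delta mm [3.2 0.3 4.1]
```

View pics/b.png

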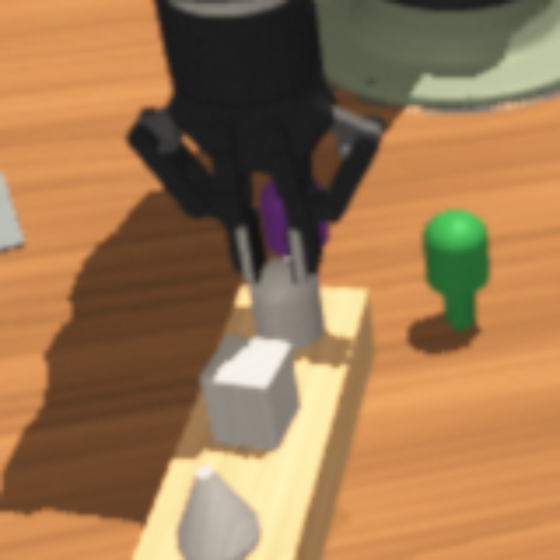

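The fingers closed to 20 mm on the upper dome, at crop (245,265) and (300,280), not round the straight sides. There is 63 N pushing up. I'll open, back off a little, and measure where the finger tips really are.

```bash
cat > fing.py <<'E'
from h import *
np.set_printoptions(precision=4,suppress=True)
s=observe();t=np.array(s["position"]);y=s["tool_rot"][2];ex=np.array([np.cos(y),np.sin(y)]);ey=np.array([np.sin(y),-np.cos(y)])
print("tcp",t,"w",s["grip_width"],"F",np.round(s["force"],1))
for n in("scene","top"):
    p=grab_frame(n);W=cloud(p);d=W[...,:2]-t[:2]
    dark=(p["image"].max(-1)<70)
    m=dark&(np.abs(d@ex)<.05)&(np.abs(d@ey)<.08)&(W[...,2]>.055)&(p["range_z"]>0)
    q=W[m];a=(q[:,:2]-t[:2])@ex;b=(q[:,:2]-t[:2])@ey
    for z0 in np.arange(.05,.19,.01):
        k=(q[:,2]>=z0)&(q[:,2]<z0+.01)
        for sg in(-1,1):
            j=k&(b*sg>0)
            if j.sum()>3: print(n,"z%.2f"%z0,"side",sg,j.sum(),"along x %.3f..%.3f"%tuple(np.percentile(a[j],[5,95])),"along y %.3f..%.3f"%tuple(np.percentile(b[j],[5,95])))
    save(p,"f_%s_%d.png"%(n,int(s["clock"]*100)))
E
python3 -m creep '[[[-1,0,0,0,0,0,0],[-1,0,0,0,0,0,0],[-1,0,0,0,0,0,0],[-1,0,0,0,0,0,0],[-1,0,0,0,0,0,0],[-1,0,0,0,0,0,0]]]' 30
python3 fing.py
```

```text
clock: 5.4
position: [0.4412, -0.1862, 0.0531]
tool_rot: [-3.142, -0.0, 2.823]
force: [-1.0, 0.2, -0.2]
grip_width: 0.0855
finger_force: 0.0
tcp [ 0.4412 -0.1862  0.0531] w 0.08547286786856885 F [-1.   0.2 -0.2]
scene z0.10 side -1 15 along x -0.007..0.009 along y -0.043..-0.042
scene z0.11 side -1 31 along x -0.009..0.010 along y -0.055..-0.042
scene z0.11 side 1 15 along x -0.007..0.002 along y 0.051..0.056
scene z0.12 side -1 26 along x -0.011..0.009 along y -0.054..-0.042
scene z0.12 side 1 17 along x -0.008..0.002 along y 0.052..0.057
scene z0.13 side -1 35 along x -0.009..0.010 along y -0.055..-0.042
scene z0.13 side 1 17 along x -0.008..-0.004 along y 0.051..0.057
scene z0.14 side -1 43 along x -0.014..0.001 along y -0.064..-0.043
scene z0.14 side 1 31 along x -0.013..-0.006 along y 0.047..0.061
scene z0.15 side -1 106 along x -0.013..0.005 along y -0.069..-0.040
scene z0.15 side 1 136 along x -0.013..0.008 along y 0.040..0.073
scene z0.16 side -1 100 along x -0.017..0.008 along y -0.068..-0.004
scene z0.16 side 1 179 along x -0.017..0.012 along y 0.007..0.072
scene z0.17 side
[... 193 characters left out ...]
ne z0.18 side 1 145 along x -0.019..0.002 along y 0.003..0.071
scene z0.19 side -1 191 along x -0.020..-0.004 along y -0.062..-0.004
scene z0.19 side 1 208 along x -0.019..-0.002 along y 0.004..0.069
top z0.11 side 1 4 along x 0.007..0.008 along y 0.052..0.057
top z0.12 side 1 5 along x 0.007..0.008 along y 0.054..0.057
top z0.14 side 1 14 along x 0.008..0.014 along y 0.047..0.057
top z0.15 side 1 70 along x -0.006..0.013 along y 0.048..0.073
top z0.16 side 1 118 along x -0.007..0.016 along y 0.033..0.074
top z0.17 side 1 101 along x -0.009..0.017 along y 0.030..0.073
top z0.18 side 1 98 along x -0.007..0.018 along y 0.024..0.071
top z0.19 side 1 95 along x -0.008..0.013 along y 0.031..0.070
```

The open finger tips stand at z≈0.104 with the reported TCP at 0.053. They should be at 0.066, so the reported height is about 38 mm too low, while the horizontal fit is good. The dome-cap contact (20 mm chord at z≈0.094) gives the same offset. I'll go about 36 mm lower and watch the force.

```bash
python3 -m creep '[[[-1,0,0,0.012,0,0,0],[-1,0,0,0.012,0,0,0],[-1,0,0,0.006,0,0,0],[-1,0,0,0.005,0,0,0],[-1,0,0,0,0,0,0]]]' 30
python3 fing.py | grep -E "tcp|scene z0.(05|06|07|08)"
python3 - <<'E'
from h import *
W=cloud(p:=grab_frame("scene"))
m=(W[...,2]>.084)&(np.hypot(W[...,0]-.4406,W[...,1]+.186)<.022)&(p["image"].min(-1)>90);q=W[m];print(len(q),q.mean(0) if len(q) else 0)
cv2.imwrite("pics/c.png",cv2.resize(p["image"][120:280,140:300],None,fx=3.5,fy=3.5)[:,:,::-1])
E
```

```text
clock: 6.0
position: [0.4408, -0.1861, 0.0174]
tool_rot: [-3.141, -0.001, 2.823]
force: [0.3, -0.7, 0.7]
grip_width: 0.0854
finger_force: 0.0
tcp [ 0.4408 -0.1861  0.0174] w 0.0853613247991947 F [ 0.3 -0.7  0.7]
scene z0.07 side -1 24 along x -0.010..0.009 along y -0.054..-0.042
scene z0.07 side 1 6 along x -0.008..-0.006 along y 0.051..0.055
scene z0.08 side -1 27 along x -0.010..0.010 along y -0.055..-0.042
scene z0.08 side 1 15 along x -0.008..-0.001 along y 0.051..0.057
191 [ 0.44949856 -0.18575947  0.09155244]
```

View pics/c.png

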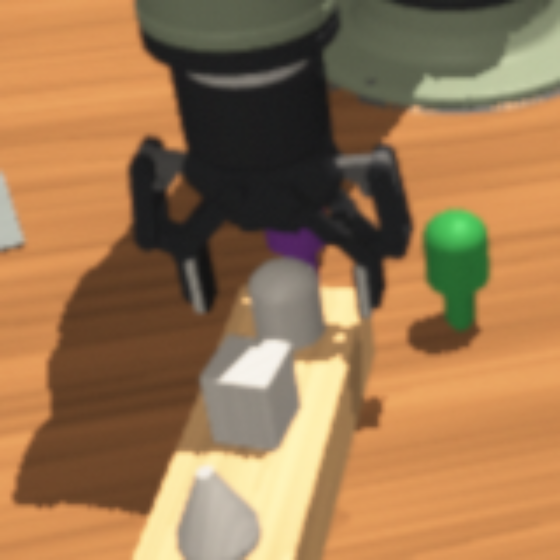

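The finger tips, at crop (200,305) and (370,310), now flank the head at (285,310), about 68 mm above the table. The stake stands upright and undisturbed. I'll go 3 mm lower and close.

```bash
python3 -m creep '[[[-1,0,0,0.003,0,0,0],[-0.2,0,0,0,0,0,0],[1,0,0,0,0,0,0],[1,0,0,0,0,0,0],[1,0,0,0,0,0,0],[1,0,0,0,0,0,0],[1,0,0,0,0,0,0],[1,0,0,0,0,0,0]]]' 60
python3 go.py 0.4406 -0.186 0.16
```

```text
clock: 6.95
position: [0.4414, -0.1862, 0.0156]
tool_rot: [3.142, 0.0, 2.823]
force: [-2.5, 1.4, 8.6]
grip_width: 0.0385
finger_force: 59.3
clock 6.95 pos [ 0.4414 -0.1862  0.0156] rpy [3.1415e+00 3.0000e-04 2.8228e+00] F [-2.5  1.4  8.6] w 0.0385 ff 59.33700433932245
tool delta mm [   0.7   -0.  -144.4]
```

Gripped at 38.5 mm with 59 N, so this is the straight head. Lifting.

```bash
python3 -m creep '[[[1,0,0,-0.004,0,0,0],[1,0,0,-0.01,0,0,0],[1,0,0,-0.016,0,0,0],[1,0,0,-0.02,0,0,0],[1,0,0,-0.02,0,0,0],[1,0,0,-0.02,0,0,0],[1,0,0,-0.02,0,0,0],[1,0,0,-0.01,0,0,0],[1,0,0,0,0,0,0]]]' 90
python3 go.py 0.5845 0.158 0.13
python3 - <<'E'
from h import *
p=grab_frame("scene");cv2.imwrite("pics/d.png",cv2.resize(p["image"][80:280,140:340],None,fx=3,fy=3)[:,:,::-1])
E
```

```text
clock: 7.85
position: [0.4418, -0.1863, 0.1364]
tool_rot: [3.141, 0.002, 2.823]
force: [0.6, 1.1, -4.1]
grip_width: 0.0379
finger_force: 90.8
clock 7.85 pos [ 0.4418 -0.1863  0.1364] rpy [3.1413e+00 2.1000e-03 2.8228e+00] F [ 0.6  1.1 -4.1] w 0.0379 ff 90.77332397177088
tool delta mm [-27.5 371.7   6.5]
```

View pics/d.png

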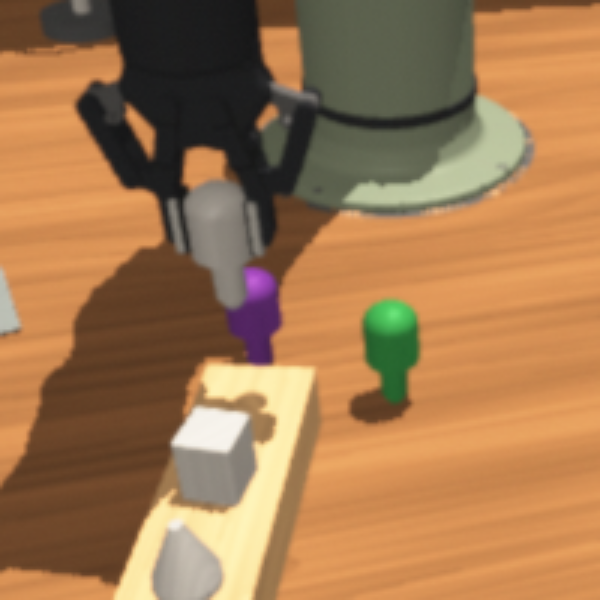

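The stake hangs in the fingers, with the head at crop (217,220) and the foot at (230,300). The other two still stand in the rack. Carrying it over the holder.

```bash
python3 -m creep '[[[1,-0.002,0.02,0,0,0,0],[1,-0.003,0.041,0,0,0,0],[1,-0.003,0.043,0,0,0,0],[1,-0.003,0.043,0,0,0,0],[1,-0.003,0.043,0,0,0,0],[1,-0.003,0.043,0,0,0,0],[1,-0.003,0.043,0,0,0,0],[1,-0.003,0.043,0,0,0,0],[1,-0.003,0.033,0,0,0,0],[1,-0.0015,0.0197,0,0,0,0]]]'
python3 -m creep '[[[1,0,0,0.01,0,0,0],[1,0,0,0.01,0,0,0],[1,0,0,0.01,0,0,0],[1,0,0,0,0,0,0],[1,0,0,0,0,0,0]]]'
python3 go.py 0.5845 0.158 0.05
python3 - <<'E'
from h import *
from scipy.optimize import least_squares
np.set_printoptions(precision=4,suppress=True)
t=np.array(observe()["position"])
p=grab_frame("scene");W=cloud(p);im=p["image"].astype(int)
near=(np.hypot(W[...,0]-t[0],W[...,1]-t[1])<.035)&(im.max(-1)>60)&(im.max(-1)-im.min(-1)<40)
C=-np.array(p["R"]).T@np.array(p["t"])
for z0 in np.arange(.085,.175,.008):
    q=W[near&(W[...,2]>z0)&(W[...,2]<z0+.008)]
    if len(q)<8: continue
    print("z%.3f"%z0,len(q),"x",np.percentile(q[:,0],[5,50,95]),"y",np.percentile(q[:,1],[5,50,95]))
# shank axis: cylinder radius .01
q=W[near&(W[...,2]>.108)&(W[...,2]<.136)]
f=least_squares(lambda a:np.hypot(q[:,0]-a[0]-a[2]*(q[:,2]-.12),q[:,1]-a[1]-a[3]*(q[:,2]-.12))-.010,[t[0],t[1],0,0],loss="soft_l1",f_scale=.001)
print("axis at z.12",f.x[:2],"slope",f.x[2:],len(q),"tcp",t)
cv2.imwrite("pics/e.png",cv2.resize(p["image"][110:270,320:480],None,fx=3.5,fy=3.5)[:,:,::-1])
E
```

```text
clock: 8.9
position: [0.5837, 0.1612, 0.1334]
tool_rot: [-3.141, -0.002, 2.825]
force: [-0.5, -0.5, -4.4]
grip_width: 0.038
finger_force: 91.2
clock: 9.4
position: [0.5837, 0.1574, 0.1049]
tool_rot: [-3.141, -0.0, 2.822]
force: [-0.0, -0.4, -3.6]
grip_width: 0.0376
finger_force: 91.1
clock 9.4 pos [0.5837 0.1574 0.1049] rpy [-3.1411e+00 -4.0000e-04  2.8218e+00] F [-0.  -0.4 -3.6] w 0.0376 ff 91.12180999843986
tool delta mm [-0.6  0.9 54.9]
z0.101 9 x [0.5888 0.5903 0.5926] y [0.1512 0.1549 0.1626]
z0.109 31 x [0.5854 0.5915 0.5935] y [0.149  0.1533 0.1619]
z0.117 31 x [0.585  0.5911 0.5937] y [0.148  0.1524 0.1611]
z0.125 31 x [0.5853 0.5911 0.5935] y [0.148  0.1519 0.1614]
z0.141 82 x [0.5868 0.5994 0.6035] y [0.1348 0.1486 0.174 ]
z0.149 111 x [0.5863 0.5992 0.6033] y [0.1314 0.1494 0.1782]
z0.157 110 x [0.586  0.5991 0.6032] y [0.1317 0.1497 0.181 ]
z0.165 118 x [0.5861 0.5992 0.6033] y [0.1316 0.1491 0.1789]
z0.173 158 x [0.5834 0.5961 0.6021] y [0.1328 0.1495 0.1767]
axis at z.12 [0.583  0.1578] slope [ 0.0301 -0.0349] 96 tcp [0.5837 0.1574 0.1049]
```

View pics/e.png

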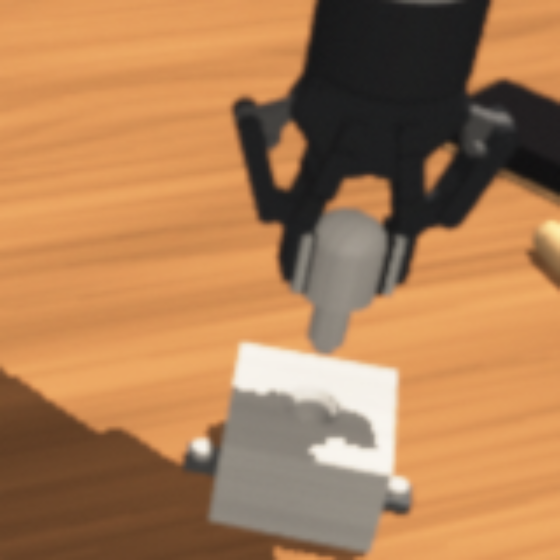

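The stake is nearly upright. Its shank axis is at (0.583,0.158), foot at z≈0.10 and shoulder at z≈0.139; in the crop the foot is at (325,345) above the bore at (318,405). It needs +1.3 mm in x to sit over the bore, then I lower it.

```bash
python3 -m creep '[[[1,-0.0012,0.0005,0.01,0,0,0],[1,0,0,0.01,0,0,0],[1,0,0,0.01,0,0,0],[1,0,0,0.008,0,0,0],[1,0,0,0.005,0,0,0],[1,0,0,0.004,0,0,0],[1,0,0,0.004,0,0,0],[1,0,0,0,0,0,0]]]' 60
python3 go.py 0.5845 0.158 0.0260
```

```text
clock: 10.25
position: [0.585, 0.1582, 0.0538]
tool_rot: [-3.141, -0.0, 2.823]
force: [0.4, -0.4, -3.9]
grip_width: 0.038
finger_force: 91.2
clock 10.25 pos [0.585  0.1582 0.0538] rpy [-3.1413e+00 -3.0000e-04  2.8228e+00] F [ 0.4 -0.4 -3.9] w 0.038 ff 91.16215391208243
tool delta mm [ 0.4 -0.3 27.8]
```

```bash
python3 -m creep '[[[1,0,0,0.003,0,0,0],[1,0,0,0.003,0,0,0],[1,0,0,0.003,0,0,0],[1,0,0,0.003,0,0,0],[1,0,0,0,0,0,0]]]'
python3 go.py 0.5845 0.158 0.0260
```

```text
clock: 10.75
position: [0.5849, 0.1581, 0.0417]
tool_rot: [-3.141, -0.001, 2.823]
force: [0.3, -0.3, -3.6]
grip_width: 0.0378
finger_force: 91.2
clock 10.75 pos [0.5849 0.1581 0.0417] rpy [-3.1412e+00 -5.0000e-04  2.8227e+00] F [ 0.3 -0.3 -3.6] w 0.0378 ff 91.16351173586736
tool delta mm [ 0.3 -0.3 15.7]
```

It slides in freely, with the shank now about 24 mm deep.

```bash
python3 -m creep '[[[1,0,0,0.003,0,0,0],[1,0,0,0.003,0,0,0],[1,0,0,0.003,0,0,0],[1,0,0,0.002,0,0,0],[1,0,0,0.001,0,0,0],[1,0,0,0,0,0,0]]]'
python3 go.py 0.5845 0.158 0.0260
```

```text
clock: 11.35
position: [0.5851, 0.1582, 0.03]
tool_rot: [-3.141, -0.0, 2.823]
force: [-0.4, -1.0, -3.4]
grip_width: 0.0378
finger_force: 91.2
clock 11.35 pos [0.5851 0.1582 0.03  ] rpy [-3.1414e+00 -2.0000e-04  2.8227e+00] F [-0.4 -1.  -3.4] w 0.0378 ff 91.16358161452808
tool delta mm [ 0.5 -0.4  4. ]
```

```bash
python3 -m creep '[[[1,0,0,0.001,0,0,0],[1,0,0,0.001,0,0,0],[1,0,0,0.001,0,0,0],[1,0,0,0,0,0,0]]]'
python3 -m creep '[[[1,0,0,0.001,0,0,0],[1,0,0,0.0005,0,0,0],[1,0,0,0,0,0,0]]]'
```

```text
clock: 11.75
position: [0.5851, 0.1582, 0.0271]
tool_rot: [-3.142, -0.0, 2.823]
force: [-0.4, -0.4, -3.9]
grip_width: 0.0377
finger_force: 91.2
clock: 12.05
position: [0.5852, 0.1582, 0.0258]
tool_rot: [3.142, 0.0, 2.823]
force: [-0.2, 0.4, -0.5]
grip_width: 0.0376
finger_force: 91.6
```

The vertical load has gone from -3.9 to -0.5 N at the expected height, so the shoulder is seated. Releasing, then rising.

```bash
python3 -m creep '[[[0.3,0,0,0,0,0,0],[0,0,0,0,0,0,0],[-0.5,0,0,0,0,0,0],[-1,0,0,0,0,0,0],[-1,0,0,0,0,0,0],[-1,0,0,0,0,0,0],[-1,0,0,0,0,0,0]]]' 30
python3 go.py 0.5845 0.158 0.0260
```

```text
clock: 12.75
position: [0.5852, 0.1582, 0.0257]
tool_rot: [-3.142, -0.0, 2.823]
force: [0.1, 0.2, -0.2]
grip_width: 0.0852
finger_force: 0.0
clock 12.75 pos [0.5852 0.1582 0.0257] rpy [-3.1416 -0.      2.8228] F [ 0.1  0.2 -0.2] w 0.0852 ff 0.0
tool delta mm [ 0.6 -0.4 -0.3]
```

```bash
python3 -m creep '[[[-1,0,0,-0.01,0,0,0],[-1,0,0,-0.02,0,0,0],[-1,0,0,-0.03,0,0,0],[-1,0,0,-0.03,0,0,0],[-1,0,0,-0.03,0,0,0],[-1,0,0,-0.02,0,0,0],[-1,0,0,0,0,0,0]]]'
python3 - <<'E'
from h import *
from scipy.optimize import least_squares
np.set_printoptions(precision=4,suppress=True)
p=grab_frame("scene");W=cloud(p);im=p["image"]
m=(W[...,2]>.093)&(W[...,2]<.115)&(np.hypot(W[...,0]-.585,W[...,1]-.158)<.03)
q=W[m];f=least_squares(lambda c:np.linalg.norm(q-c,axis=1)-.0213,[.585,.158,.085],loss="soft_l1",f_scale=.002)
print(len(q),f.x,"ztop",f.x[2]+.0213,"expected .106")
for th in("cone_stake_head","square_stake_head"):
    for d in tip_of(p,th)[:1]: print(th,atz(p,d["position"],.073)[:2])
cv2.imwrite("pics/g.png",cv2.resize(im[100:320,170:450],None,fx=2.5,fy=2.5)[:,:,::-1])
E
```

```text
clock: 13.45
position: [0.5866, 0.1586, 0.1693]
tool_rot: [3.139, 0.004, 2.823]
force: [0.0, -0.4, -1.0]
grip_width: 0.0855
finger_force: 0.0
243 [0.5849 0.1582 0.086 ] ztop 0.10727594252984748 expected .106
cone_stake_head [ 0.5192 -0.207 ]
square_stake_head [ 0.5158 -0.2042]
```

View pics/g.png

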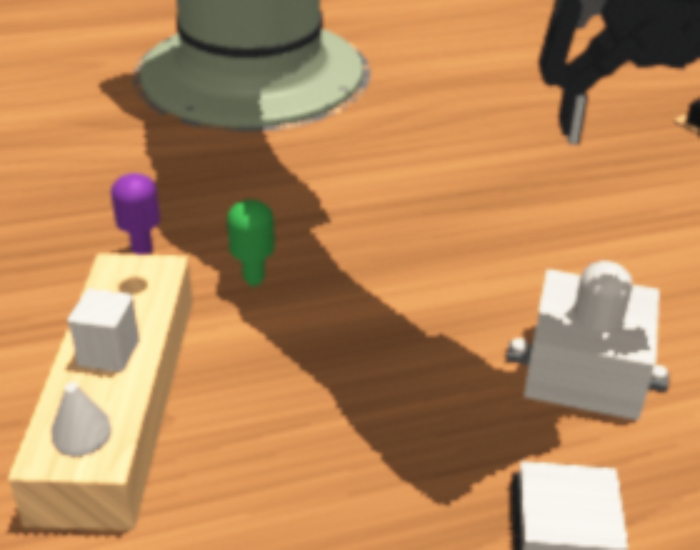

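The domed stake stands seated and upright in the holder at crop (605,300). Its measured top is 0.107, against 0.106 expected, the same ~1 mm excess seen in the rack. The cone (80,420) and square (103,330) are still in place, and the gripper is clear.

```bash
python3 -c "from workcell import *; print(job_done())"
```

```text
the job is handed in; nothing more can be done
None
```

The domed stake is seated upright in the holder bore and the job was handed in at about 13.5 s; the cone and square stakes still stand in the rack. The first grip closed on the dome with about 63 N at the wrist, so I reopened and regripped lower; no verdict came back.

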